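# Find the high spot of a polishing wheel

## Robot

A 6-joint arm with a two-finger parallel gripper is mounted at the origin on the work surface. World frame = base frame: x ahead of the robot, y to its left, z up, the work surface at z = 0. Lengths are in m, angles in rad, forces in N, time in s.
With the tool pointing down it reaches from about 0.35 to 0.975 m from the base axis. Payload 4.9 kg.
Tool frame: the origin (TCP) lies on the front face of the gripper's body, between the roots of the fingers; the fingertips stand 73 mm ahead of it and the grasp point (between the pads) lies 54 mm ahead of it; x points along the fingers, y is the direction in which the jaws open and shut, and the axes are right-handed (so a half turn about x gives the same grasp; the last joint's range is limited). The gripper opens to 85 mm and grips with 20 to 120 N. Pads are 22 mm wide; open, the fingers measure 114 mm over their backs; the gripper's body (76 mm by 85 mm) begins 54 mm behind the grasp point. The pads swing forward as they close: fully open they stand 13 mm farther back than shut.
Start: joints at [1.055, 0.053, 1.613, -0, 1.476, -0.119], TCP at [0.242, 0.576, 0.304] pointing down, gripper open.
Joint ranges: [-3.01, 3.01], [-1.01, 2.22], [0.06, 2.58], [-1.02, 4.17], [0.09, 2.62], [-3.14, 3.14]. Speed limits (rad/s): [2.57, 2.57, 3.14, 3.14, 3.14, 3.14].

## Interface

Orientations are given as a unit quaternion [x, y, z, w].
In Python, from cell import manip gives the robot as it stands.
- The arm moves only by the tool arm_command, never from a script. Its argument "commands" is a list of rows, each an object of numbers: "rx", "ry", "rz": the turn, a rotation vector about the tool's x, y, z in rad; "x", "y", "z": the shift along the tool's x, y, z in mm; "jaw": the finger opening in mm, from 0 to 85.4. In form: [{"rx": .., "ry": .., "rz": .., "x": .., "y": .., "z": .., "jaw": ..}, ...]. A call has 1 to 10 rows; each row shifts and turns the commanded pose from where the row before left it, along the tool's axes as they then stand; what a row does not reach is not made up. A row lasts 1/10 s, in which the tool goes at most 50 mm and 8.59 degrees, less where a joint would pass 70% of its speed; a pose out of reach is approached as far as the arm can. A call with a gripper value outside its range is refused whole. The fingers move at their own pace and stop on an object; "newtons" is the grip in N (left out, the last holds). Time passes only in rows, so rows that do not move let the fingers close. It gives the time, the measured TCP pose, the force and the opening at its end, in the units of the state.
- manip.read_state(): the state, without advancing time (a new reading comes with each control period).
- manip.get_image(name): name is "scene" or "top" or "wrist"; returns (picture, depth): 420x560x3 uint8, red, green, blue; 420x560 float32, m along the optical axis (not along the pixel's ray), 0 where there is no reading.
- manip.get_calibration(name): a dict with "fovy" (degrees; the focal length in pixels is half the picture's height over the tangent of half this angle, whatever the lens; pixels are square), "cx", "cy" (the principal point, pixels), "k1" (the pictures are not rectified: a ray, as slopes to the right and down, at radius r is drawn at 1 + k1 r^2 times it, then the intrinsics apply), "position" and "orientation" of the camera in the world. Camera axes: x right, y up, looking along -z (the intrinsics and any distortion apply to the point x, -y, -z); pixel columns grow to the right and rows downward; lengths in m; the calibration is good to about 2 mm. A picture is of the moment at which its call begins: read the wrist's pose just before it. get_calibration takes no time and is no camera call; for the wrist camera it gives the pose at the moment of the call.
- manip.close_job(): hands the job in, once; it reports no verdict.
The state is a dict: "t": time; "joints": joint angles; "qvel": joint speeds; "joint_torque": joint torques, N m; "ee_pos": TCP position; "tcp_rot": TCP orientation; "contact_force": force on the tool from outside, world axes, zero at the start; "torque": the same for the moment, N m; "gripper_width": finger opening in m.
Only numpy, scipy, OpenCV 4.12 (cv2) and the standard library are available. Lean on these libraries where they do the work, as an engineer would, in place of code of your own. Each camera call takes 0.05 s, during which the arm holds its last target. There are 200 camera calls.

## Task

True up the polishing wheel: first swing the gauge's pointer in against the rim, right home to its stop, without forcing it. Then take the crank knob and turn the wheel slowly to feel where the pointer drags hardest, and leave the wheel standing with the top of its highest lump (there is a lesser one too) under the pointer. Let go and leave the other things on the bench where they are.

Things in the scene. Friction and masses are not known exactly. Their poses are not given: they have to be found in the camera images.
- wheel: Wooden polishing wheel lying flat on its truing stand: 180 mm diameter, 30 mm thick, top face 75 mm above the table; turns either way without end about its upright axle (bearing friction 0.12 N m, some 2 N at the knob). Origin on the axle at table height; its x axis points from the axle away from the crank knob, which stands at x = -55 mm.
- axle (a point): Centre of the wheel's top face. The rim is not quite round: two broad smooth lumps, each about 30 degrees wide, their tops at least 65 degrees apart; one stands 4 mm proud (the high spot), the other about half that. Where they lie is unknown and differs each time; they show only faintly. At the start the high spot is not at the pointer.
- knob_grip (a point): Point to grip the crank knob: upright round wooden knob, 20 mm diameter, 88 to 133 mm above the table, 55 mm from the axle on a flat steel crank bar. It spins freely on its pin, so a hand can carry it round in a circle without turning. The point is on its axis 112 mm above the table.
- stand: The stand: a grey plate 20 mm thick under wheel and gauge, fixed to the table. Origin on the axle at table height; its y axis points from the axle to the gauge's pivot 160 mm away.
- gauge: Gauge beside the wheel: fixed pivot carrying the swing arm and sprung pointer. Origin at the pivot's foot, 20 mm above the table; -y points at the axle. With the arm home the pointer presses 3 N on the round rim, 3 N more per mm of lump (14.5 N atop the high spot, 9.5 N atop the lesser), friction 0.25: the harder it presses, the heavier the wheel turns.
- swing_arm (a joint): Angle of the swing arm, rad. 0 is home: the arm points at the axle and just meets its stop, a stiff steel spring that must not be bent past +0.05. At the start it is parked at -0.75 to -1.05; seen from above it turns counter-clockwise to go home. Stiff (0.75 N m, 12 N at the post; rises steeply at the stop, about 10 N per 0.01 rad); stays where it is left.
- post_grip (a point): Point to grip or push the swing arm: upright round steel post, 14 mm diameter, 70 to 120 mm above the table, fixed on the arm's tail 65 mm from the pivot, at the end away from the pointer (with the arm home it stands 225 mm from the axle, in line with axle and pivot). The point is on its axis 100 mm above the table.
- spare_brush: A writing brush lying on the table on the robot's side of the stand, 240 mm long, 12 mm thick. Bystander; origin at its middle, underside.
- spacer: A steel spacer ring on the stand's plate near the gauge, 26 mm diameter, 14 mm high. Bystander; origin at its underside.
- mallet: A small hammer lying beyond the stand. Bystander; origin at its underside.
- inkstone: A dark ink stone, 120 x 80 x 22 mm. Bystander; origin at its underside.
- glue_jar: A glue jar, 60 mm diameter, 80 mm high. Bystander; origin at its underside.
- brush_pot: A white pot of brushes, 80 mm diameter, about 240 mm high with the brushes. Bystander; origin at its underside.
- paperweight: A wooden bar with a brass stud, 160 x 25 x 28 mm. Bystander; origin at its underside.

How it is judged:
By the outcome, as a careful person would: the job done as asked, in the order asked, and still so for the second after the job is handed in, with the robot touching nothing.
It also fails if it takes over 72 s, if anything falls off the work surface, if the arm or the gripper's body presses on something with over 40 N, if the wrist force passes 120 N, or if a joint passes its speed limit or range.

## Working session

There is one attempt and no reset: what is moved stays moved. The work goes in short steps, Python scripts to look and compute and a tool call to move; the robot and the scene stay as the last step left them, time stands still between calls to the robot, and variables do not carry over. Pictures are saved under pics/ and viewed, about 8 in all and at most 12, crops included, and the job is handed in when it is done.

Besides the shell and the picture viewer there is one more tool, called after "Request:" as name(argument=value, ...), one argument or row to a line, values as JSON. arm_command: Moves the arm, as the interface text tells. Its arguments: {"type":"object","properties":{"commands":{"type":"array","items":{"type":"object","properties":{"rx":{"type":"number"},"ry":{"type":"number"},"rz":{"type":"number"},"x":{"type":"number"},"y":{"type":"number"},"z":{"type":"number"},"jaw":{"type":"number"}}}},"newtons":{"type":"number"}},"required":["commands"]}

```bash
mkdir -p pics; cat > h.py <<'E'
import numpy as np, cv2
from scipy.spatial.transform import Rotation as R
from cell import manip
def cal(n):
    c=manip.get_calibration(n); f=210/np.tan(np.radians(c['fovy'])/2); return c,f
def rays(n,uv,c=None):
    c=c or manip.get_calibration(n); f=210/np.tan(np.radians(c['fovy'])/2)
    K=np.array([[f,0,c['cx']],[0,f,c['cy']],[0,0,1.]])
    p=cv2.undistortPoints(np.array(uv,float).reshape(-1,1,2),K,np.array([c['k1'],0,0,0.]) ,None,None) if 0 else None
    d=(np.array(uv,float).reshape(-1,2)-[c['cx'],c['cy']])/f
    s=d.copy()
    for _ in range(20): s=d/(1+c['k1']*(s**2).sum(1,keepdims=True))
    v=np.c_[s[:,0],-s[:,1],-np.ones(len(s))]
    return np.array(c['position']),R.from_quat(c['orientation']).apply(v)
def onplane(n,uv,z,c=None):
    o,v=rays(n,uv,c); return o+v*((z-o[2])/v[:,2])[:,None]
def atdepth(n,uv,d,c=None):
    o,v=rays(n,uv,c); return o+v*np.array(d)[:,None]
E
python3 - <<'E'
from h import *
for n in ("top","scene"):
    im,d=manip.get_image(n); cv2.imwrite(f"pics/{n}0.png",cv2.resize(im[:,:,::-1],(784,588))); np.savez(f"pics/{n}0.npz",im=im,d=d)
    print(n,manip.get_calibration(n))
s=manip.read_state();print(s)
E
```

```text
top {'fovy': 52.63263649921498, 'cx': 278.6311026682548, 'cy': 209.22217160076, 'k1': -0.06595631698157477, 'position': array([ 0.39808353, -0.02295499,  1.05998265]), 'orientation': array([ 0.06342562, -0.05080439, -0.70423408,  0.70530169])}
scene {'fovy': 49.39775519907457, 'cx': 275.1757998148485, 'cy': 214.50183984766048, 'k1': 0.05244441347184452, 'position': array([0.88247974, 0.41782619, 1.00780477]), 'orientation': array([0.08271757, 0.25153035, 0.92414301, 0.27540876])}
{'t': 0.1, 'joints': array([ 1.05499231e+00,  5.33132517e-02,  1.61414002e+00,  1.37302958e-05,
        1.47601218e+00, -1.19029775e-01]), 'qvel': array([ 0.00127481,  0.00036447, -0.00339766,  0.00115425, -0.00057588,
        0.00104057]), 'joint_torque': array([ 3.56501769e-04, -3.94906712e+01, -3.71361315e+01, -1.27654052e-04,
        3.97130731e-03, -5.78500234e-06]), 'ee_pos': array([0.24133156, 0.57606745, 0.3027819 ]), 'tcp_rot': array([ 0.13873535,  0.69344826, -0.13999045,  0.69302575]), 'contact_force': array([-0.87179145, -0.09377034,  0.43288253]), 'torque': array([-0.03202231,  0.02015103,  0.03823056]), 'gripper_width': 0.08493944045875568}
```

View pics/top0.png

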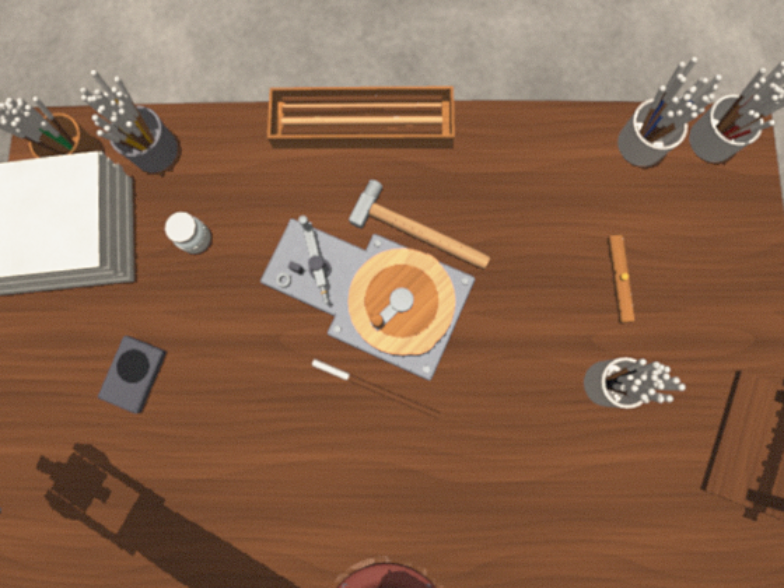

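View pics/scene0.png

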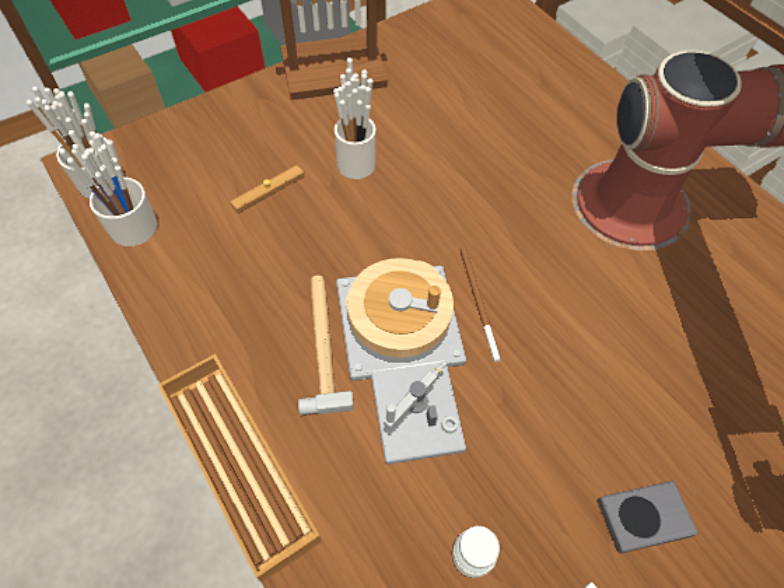

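The top view shows the wheel hub at (402,300), the knob at (377,320), the gauge pivot at (319,265), the post at (304,221) and the pointer tip at (330,303), all in the 1.4x picture. The scene view agrees. Next I turn these into positions.

```bash
python3 - <<'E'
from h import *
P={}
def show(n,pts):
    d=np.load(f"pics/{n}0.npz")['d']
    for k,(u,v,z) in pts.items():
        u/=1.4;v/=1.4
        p=onplane(n,[[u,v]],z)[0]; dd=np.median(d[int(v)-1:int(v)+2,int(u)-1:int(u)+2]); q=atdepth(n,[[u,v]],[dd])[0]
        P[n,k]=p; print(n,k,p.round(3),'depth pt',q.round(3))
show("top",dict(hub=(402,299,.086),knob=(377,320,.133),pivot=(319,265,.07),post=(303,220,.12),tip=(330,304,.06),spacer=(284,280,.034)))
show("scene",dict(hub=(400,299,.086),knob=(434,291,.133),pivot=(418,388,.07),post=(390,409,.12),tip=(441,369,.06),spacer=(449,425,.034)))
# wheel top face by height
for n in ("top","scene"):
    z=np.load(f"pics/{n}0.npz"); d=z['d']; vv,uu=np.mgrid[0:420,0:560]
    q=atdepth(n,np.c_[uu.ravel(),vv.ravel()],d.ravel())
    c0=P[n,'hub']; m=(np.abs(q[:,2]-.075)<.006)&(np.hypot(*(q[:,:2]-c0[:2]).T)<.11)&(d.ravel()>0)
    mask=(m.reshape(420,560)*255).astype('uint8')
    cs,_=cv2.findContours(mask,cv2.RETR_EXTERNAL,cv2.CHAIN_APPROX_NONE); c=max(cs,key=cv2.contourArea)[:,0]
    w=onplane(n,c,.075)[:,:2]
    A=np.c_[2*w,np.ones(len(w))]; s=np.linalg.lstsq(A,(w**2).sum(1),rcond=None)[0]
    print(n,'wheel',s[:2].round(4),'r',np.sqrt(s[2]+s[:2]@s[:2]).round(4),len(c), np.median(q[m,2]))
E
```

```text
top hub [ 0.547 -0.025  0.086] depth pt [ 0.546 -0.025  0.088]
top knob [0.506 0.014 0.133] depth pt [0.506 0.014 0.133]
top pivot [0.608 0.116 0.07 ] depth pt [0.607 0.116 0.075]
top post [0.673 0.138 0.12 ] depth pt [0.673 0.138 0.12 ]
top tip [0.542 0.098 0.06 ] depth pt [0.548 0.102 0.02 ]
top spacer [0.589 0.183 0.034] depth pt [0.591 0.186 0.02 ]
scene hub [ 0.548 -0.02   0.086] depth pt [ 0.548 -0.02   0.087]
scene knob [0.511 0.019 0.133] depth pt [0.51  0.018 0.131]
scene pivot [0.61  0.123 0.07 ] depth pt [0.611 0.125 0.075]
scene post [0.678 0.143 0.12 ] depth pt [0.678 0.143 0.119]
scene tip [0.557 0.113 0.06 ] depth pt [0.557 0.113 0.06 ]
scene spacer [0.594 0.19  0.034] depth pt [0.59  0.187 0.021]
top wheel [ 0.5455 -0.0235] r 0.089 214 0.07578994371464787
scene wheel [ 0.5471 -0.0209] r 0.0897 205 0.07579411395899882
```

```bash
cat >> h.py <<'E'
def plan(p,yaw=None,s=None):
    """TCP target p (world), yaw (deg) of tool y axis; prints turn then shift in the turned tool axes (mm)"""
    s=s or manip.read_state(); r=R.from_quat(s['tcp_rot']); M=r.as_matrix()
    # ideal downward frame with given yaw
    y0=np.degrees(np.arctan2(M[1,1],M[0,1]))
    if yaw is None: yaw=y0
    yaw=y0+(yaw-y0+90)%180-90
    a=np.radians(yaw); X=np.array([0,0,-1.]);Y=np.array([np.cos(a),np.sin(a),0]);T=np.c_[X,Y,np.cross(X,Y)]
    rv=(r.inv()*R.from_matrix(T)).as_rotvec()
    d=T.T@(np.array(p)-s['ee_pos'])*1000
    print('yaw now %.1f ->%.1f'%(y0,yaw),'rotvec',rv.round(4),'shift',d.round(1),'| Y',Y.round(3),'Z',T[:,2].round(3),'t',s['t'],'F',s['contact_force'].round(1))
def arc(c,rad,a0,a1,n,yaw):
    """shifts (mm, tool y,z) for n steps along circle"""
    a=np.radians(np.linspace(a0,a1,n+1)); q=c+rad*np.c_[np.cos(a),np.sin(a)]
    dq=np.diff(q,axis=0)*1000; b=np.radians(yaw); Y=np.array([np.cos(b),np.sin(b)]); Z=np.array([-Y[1]*-1*-1,Y[0]*1]) 
    Z=np.cross([0,0,-1],[*Y,0])[:2]
    return np.c_[dq@Y,dq@Z]
E
python3 - <<'E'
from h import *
plan([.6755,.1405,.26],130); plan([.6755,.1405,.26],-50)
plan([.6755,.1405,.154],130)
c=manip.get_calibration('wrist'); s=manip.read_state(); M=R.from_quat(s['tcp_rot'])
print(M.inv().apply(c['position']-s['ee_pos']), (M.inv()*R.from_quat(c['orientation'])).as_matrix().round(3), c['fovy'])
for n in ("top","scene"):
    z=np.load(f"pics/{n}0.npz"); d=z['d']; vv,uu=np.mgrid[0:420,0:560]
    q=atdepth(n,np.c_[uu.ravel(),vv.ravel()],d.ravel()); c0=np.array([.5455,-.0235] if n=="top" else [.5471,-.0209])
    m=(np.abs(q[:,2]-.0758)<.003)&(np.hypot(*(q[:,:2]-c0).T)<.11)
    q=q[m]-[*c0,0]; an=np.degrees(np.arctan2(q[:,1],q[:,0]));rr=np.hypot(q[:,0],q[:,1])
    print(n,[(b,round(rr[(an>=b)&(an<b+12)].max()*1000,1)) for b in range(-180,180,12)])
E
```

```text
yaw now 67.3 ->130.0 rotvec [-1.0949 -0.0012  0.0015] shift [  42.8 -612.7   52.6] | Y [-0.643  0.766  0.   ] Z [0.766 0.643 0.   ] t 0.1 F [-0.9 -0.1  0.4]
yaw now 67.3 ->130.0 rotvec [-1.0949 -0.0012  0.0015] shift [  42.8 -612.7   52.6] | Y [-0.643  0.766  0.   ] Z [0.766 0.643 0.   ] t 0.1 F [-0.9 -0.1  0.4]
yaw now 67.3 ->130.0 rotvec [-1.0949 -0.0012  0.0015] shift [ 148.8 -612.7   52.6] | Y [-0.643  0.766  0.   ] Z [0.766 0.643 0.   ] t 0.1 F [-0.9 -0.1  0.4]
[-0.07073943 -0.00024126 -0.07162416] [[-0.001  0.28  -0.96 ]
 [ 1.     0.    -0.001]
 [-0.    -0.96  -0.28 ]] 65.62378541261111
top [(-180, np.float64(89.2)), (-168, np.float64(93.2)), (-156, np.float64(92.9)), (-144, np.float64(89.3)), (-132, np.float64(89.0)), (-120, np.float64(89.3)), (-108, np.float64(89.4)), (-96, np.float64(88.2)), (-84, np.float64(89.9)), (-72, np.float64(89.1)), (-60, np.float64(89.7)), (-48, np.float64(90.7)), (-36, np.float64(91.9)), (-24, np.float64(89.3)), (-12, np.float64(90.2)), (0, np.float64(90.9)), (12, np.float64(89.5)), (24, np.float64(89.5)), (36, np.float64(90.4)), (48, np.float64(90
[... 305 characters left out ...]
.2)), (-156, np.float64(93.7)), (-144, np.float64(91.0)), (-132, np.float64(91.4)), (-120, np.float64(90.8)), (-108, np.float64(91.5)), (-96, np.float64(91.5)), (-84, np.float64(90.5)), (-72, np.float64(89.9)), (-60, np.float64(89.8)), (-48, np.float64(90.3)), (-36, np.float64(91.7)), (-24, np.float64(88.8)), (-12, np.float64(90.2)), (0, np.float64(89.5)), (12, np.float64(89.3)), (24, np.float64(89.0)), (36, np.float64(88.9)), (48, np.float64(90.3)), (60, np.float64(89.6)), (72, np.float64(89.8)), (84, np.float64(89.5)), (96, np.float64(89.5)), (108, np.float64(89.5)), (120, np.float64(89.6)), (132, np.float64(89.7)), (144, np.float64(89.6)), (156, np.float64(89.9)), (168, np.float64(90.3))]
```

Request:
arm_command(
  commands=[
    {"rx": -0.137},
    {"rx": -0.137},
    {"rx": -0.137},
    {"rx": -0.137},
    {"rx": -0.137},
    {"rx": -0.137},
    {"rx": -0.137},
    {"rx": -0.136},
  ],
)

```text
invalid input at $.commands[0]: expected keys rx, ry, rz, x, y, z, jaw
```

Request:
arm_command(
  commands=[
    {"y": -45, "z": 4},
    {"y": -45, "z": 4},
    {"y": -45, "z": 4},
    {"y": -45, "z": 4},
    {"y": -45, "z": 4},
    {"y": -45, "z": 4},
    {"y": -45, "z": 4},
    {"y": -45, "z": 4},
    {"y": -45, "z": 4},
    {"y": -45, "z": 4},
  ],
)

```text
invalid input at $.commands[0]: expected keys rx, ry, rz, x, y, z, jaw
```

Request:
arm_command(
  commands=[
    {"y": -35, "z": 1},
    {"y": -30, "z": 1},
    {"y": -20, "z": 1},
    {"y": -10},
    {},
    {},
  ],
)

```text
invalid input at $.commands[0]: expected keys rx, ry, rz, x, y, z, jaw
```

```bash
python3 - <<'E'
from h import *
s=manip.read_state(); plan([.6755,.1405,.154],130,s)
c=manip.get_calibration('wrist'); im,d=manip.get_image('wrist'); np.savez('pics/w1.npz',im=im,d=d,**{k:c[k] for k in c}); cv2.imwrite('pics/w1.png',im[:,:,::-1])
E
```

```text
yaw now 67.3 ->130.0 rotvec [-1.0949 -0.0012  0.0015] shift [ 148.8 -612.7   52.6] | Y [-0.643  0.766  0.   ] Z [0.766 0.643 0.   ] t 0.1 F [-0.9 -0.1  0.4]
```

View pics/w1.png

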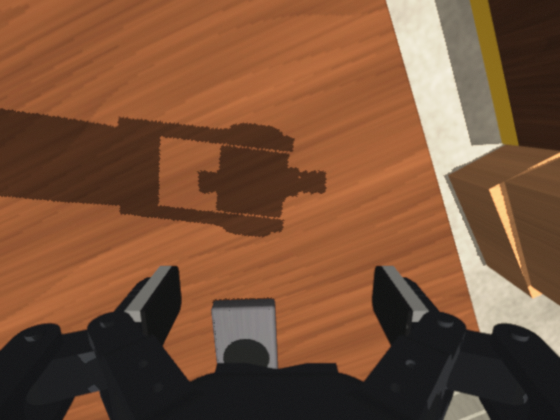

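The moves were refused because every key must be given in each row, so the arm has not moved. The picture shows only the table by the start pose. I'll write the rows out in full.

Request:
arm_command(
  commands=[
    {"rx": -0.137, "ry": 0, "rz": 0, "x": 0, "y": 0, "z": 0, "jaw": 85},
    {"rx": -0.137, "ry": 0, "rz": 0, "x": 0, "y": 0, "z": 0, "jaw": 85},
    {"rx": -0.137, "ry": 0, "rz": 0, "x": 0, "y": 0, "z": 0, "jaw": 85},
    {"rx": -0.137, "ry": 0, "rz": 0, "x": 0, "y": 0, "z": 0, "jaw": 85},
    {"rx": -0.137, "ry": 0, "rz": 0, "x": 0, "y": 0, "z": 0, "jaw": 85},
    {"rx": -0.137, "ry": 0, "rz": 0, "x": 0, "y": 0, "z": 0, "jaw": 85},
    {"rx": -0.137, "ry": 0, "rz": 0, "x": 0, "y": 0, "z": 0, "jaw": 85},
    {"rx": -0.136, "ry": 0, "rz": 0, "x": 0, "y": 0, "z": 0, "jaw": 85},
  ],
)

```text
t: 0.95
ee_pos: [0.2414, 0.5762, 0.3034]
tcp_rot: [-0.244, 0.664, 0.244, 0.664]
contact_force: [0.1, -0.3, -0.4]
gripper_width: 0.0852
```

Request:
arm_command(
  commands=[
    {"rx": 0, "ry": 0, "rz": 0, "x": 0, "y": -45, "z": 4, "jaw": 85},
    {"rx": 0, "ry": 0, "rz": 0, "x": 0, "y": -45, "z": 4, "jaw": 85},
    {"rx": 0, "ry": 0, "rz": 0, "x": 0, "y": -45, "z": 4, "jaw": 85},
    {"rx": 0, "ry": 0, "rz": 0, "x": 0, "y": -45, "z": 4, "jaw": 85},
    {"rx": 0, "ry": 0, "rz": 0, "x": 0, "y": -45, "z": 4, "jaw": 85},
    {"rx": 0, "ry": 0, "rz": 0, "x": 0, "y": -45, "z": 4, "jaw": 85},
    {"rx": 0, "ry": 0, "rz": 0, "x": 0, "y": -45, "z": 4, "jaw": 85},
    {"rx": 0, "ry": 0, "rz": 0, "x": 0, "y": -45, "z": 4, "jaw": 85},
    {"rx": 0, "ry": 0, "rz": 0, "x": 0, "y": -45, "z": 4, "jaw": 85},
    {"rx": 0, "ry": 0, "rz": 0, "x": 0, "y": -45, "z": 4, "jaw": 85},
  ],
)

```text
t: 1.95
ee_pos: [0.5624, 0.2559, 0.3036]
tcp_rot: [-0.242, 0.665, 0.242, 0.664]
contact_force: [1.3, 0.3, -0.5]
gripper_width: 0.085
```

Request:
arm_command(
  commands=[
    {"rx": 0, "ry": 0, "rz": 0, "x": 0, "y": -40, "z": 4, "jaw": 85},
    {"rx": 0, "ry": 0, "rz": 0, "x": 0, "y": -30, "z": 4, "jaw": 85},
    {"rx": 0, "ry": 0, "rz": 0, "x": 0, "y": -20, "z": 2, "jaw": 85},
    {"rx": 0, "ry": 0, "rz": 0, "x": 0, "y": 0, "z": 0, "jaw": 85},
    {"rx": 0, "ry": 0, "rz": 0, "x": 0, "y": 0, "z": 0, "jaw": 85},
  ],
)

```text
t: 2.45
ee_pos: [0.6266, 0.1953, 0.3035]
tcp_rot: [-0.242, 0.665, 0.242, 0.664]
contact_force: [0.3, -0.4, -0.9]
gripper_width: 0.0853
```

```bash
python3 - <<'E'
from h import *
s=manip.read_state(); plan([.6755,.1405,.154],130,s)
c=manip.get_calibration('wrist'); im,d=manip.get_image('wrist'); np.savez('pics/w2.npz',im=im,d=d,**{k:c[k] for k in c}); cv2.imwrite('pics/w2.png',im[:,:,::-1])
E
```

```text
yaw now 130.0 ->130.0 rotvec [ 0.0001 -0.0006 -0.0011] shift [149.5 -73.4   2.2] | Y [-0.643  0.766  0.   ] Z [0.766 0.643 0.   ] t 2.45 F [ 0.3 -0.4 -0.9]
```

View pics/w2.png

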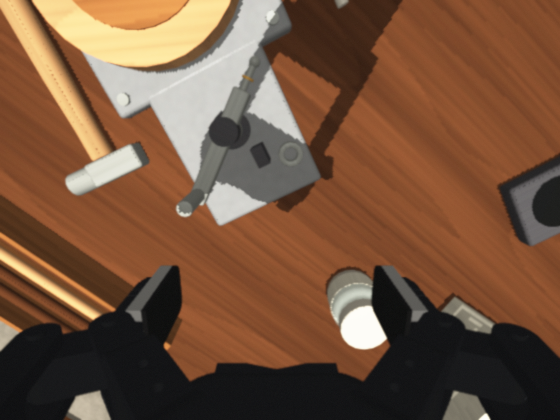

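The wrist view shows the post top at (184,210), the pivot cap at (226,128), the mallet well to the left and the glue jar at (360,310). Now I locate the post from it.

```bash
python3 - <<'E'
from h import *
z=np.load('pics/w2.npz'); c={k:z[k] for k in ('cx','cy','k1','fovy','position','orientation')}; d=z['d']
for k,u,v,h in (('post',184,210,.12),('pivot',227,128,.075),('jar',362,325,.08),('spacer',290,152,.034)):
    print(k,onplane('wrist',[[u,v]],h,c)[0].round(4),atdepth('wrist',[[u,v]],[np.median(d[v-1:v+2,u-1:u+2])],c)[0].round(4))
E
```

```text
post [0.6755 0.1392 0.12  ] [0.675  0.1393 0.1212]
pivot [0.6072 0.1225 0.075 ] [0.6069 0.1227 0.077 ]
jar [0.6745 0.354  0.08  ] [0.6741 0.3533 0.0811]
spacer [0.5892 0.1834 0.034 ] [0.5899 0.1847 0.0209]
```

Request:
arm_command(
  commands=[
    {"rx": 0, "ry": 0, "rz": 0, "x": 0, "y": -40, "z": 1, "jaw": 85},
    {"rx": 0, "ry": 0, "rz": 0, "x": 0, "y": -34, "z": 1, "jaw": 85},
    {"rx": 0, "ry": 0, "rz": 0, "x": 20, "y": 0, "z": 0, "jaw": 85},
    {"rx": 0, "ry": 0, "rz": 0, "x": 40, "y": 0, "z": 0, "jaw": 85},
    {"rx": 0, "ry": 0, "rz": 0, "x": 40, "y": 0, "z": 0, "jaw": 85},
    {"rx": 0, "ry": 0, "rz": 0, "x": 30, "y": 0, "z": 0, "jaw": 85},
    {"rx": 0, "ry": 0, "rz": 0, "x": 17, "y": 0, "z": 0, "jaw": 85},
    {"rx": 0, "ry": 0, "rz": 0, "x": 0, "y": 0, "z": 0, "jaw": 40},
    {"rx": 0, "ry": 0, "rz": 0, "x": 0, "y": 0, "z": 0, "jaw": 25},
  ],
  newtons=30,
)

```text
t: 3.4
ee_pos: [0.6765, 0.1403, 0.1583]
tcp_rot: [-0.242, 0.664, 0.242, 0.665]
contact_force: [0.3, -0.3, -0.3]
gripper_width: 0.0585
```

Request:
arm_command(
  commands=[
    {"rx": 0, "ry": 0, "rz": 0, "x": 0, "y": 0, "z": 0, "jaw": 5},
    {"rx": 0, "ry": 0, "rz": 0, "x": 0, "y": 0, "z": 0, "jaw": 5},
    {"rx": 0, "ry": 0, "rz": 0, "x": 0, "y": 0, "z": 0, "jaw": 5},
    {"rx": 0, "ry": 0, "rz": 0, "x": 0, "y": 0, "z": 0, "jaw": 5},
    {"rx": 0, "ry": 0, "rz": 0, "x": 0, "y": 0, "z": 0, "jaw": 5},
  ],
)

```text
t: 3.9
ee_pos: [0.6769, 0.1397, 0.1589]
tcp_rot: [-0.242, 0.664, 0.242, 0.665]
contact_force: [-1.8, 0.7, 5.4]
gripper_width: 0.0132
```

```bash
python3 - <<'E'
from h import *
s=manip.read_state(); plan([.6755,.1395,.156],130,s); print(s['gripper_width'],s['ee_pos'])
print(arc(np.array([.611,.125]),.0655,12.7,66.3,14,130).round(1).tolist())
E
```

```text
yaw now 130.0 ->130.0 rotvec [-0.      0.0023  0.0012] shift [ 2.9  0.7 -1.2] | Y [-0.643  0.766  0.   ] Z [0.766 0.643 0.   ] t 3.9 F [-1.8  0.7  5.4]
0.013153673654775981 [0.67689169 0.13971085 0.15891432]
[[4.0, 1.9], [4.1, 1.6], [4.2, 1.3], [4.2, 1.1], [4.3, 0.8], [4.4, 0.5], [4.4, 0.2], [4.4, -0.1], [4.4, -0.4], [4.3, -0.7], [4.3, -1.0], [4.2, -1.3], [4.1, -1.5], [4.0, -1.8]]
```

Request:
arm_command(
  commands=[
    {"rx": 0, "ry": 0, "rz": 0, "x": 0, "y": 4.0, "z": 1.9, "jaw": 5},
    {"rx": 0, "ry": 0, "rz": 0, "x": 0, "y": 4.1, "z": 1.6, "jaw": 5},
    {"rx": 0, "ry": 0, "rz": 0, "x": 0, "y": 4.2, "z": 1.3, "jaw": 5},
    {"rx": 0, "ry": 0, "rz": 0, "x": 0, "y": 4.2, "z": 1.1, "jaw": 5},
    {"rx": 0, "ry": 0, "rz": 0, "x": 0, "y": 4.3, "z": 0.8, "jaw": 5},
  ],
)

```text
t: 4.4
ee_pos: [0.6714, 0.1563, 0.1589]
tcp_rot: [-0.245, 0.662, 0.238, 0.667]
contact_force: [13.0, -9.4, -0.1]
gripper_width: 0.013
```

Request:
arm_command(
  commands=[
    {"rx": 0, "ry": 0, "rz": 0, "x": 0, "y": 4.4, "z": 0.5, "jaw": 5},
    {"rx": 0, "ry": 0, "rz": 0, "x": 0, "y": 4.4, "z": 0.2, "jaw": 5},
    {"rx": 0, "ry": 0, "rz": 0, "x": 0, "y": 4.4, "z": -0.1, "jaw": 5},
    {"rx": 0, "ry": 0, "rz": 0, "x": 0, "y": 4.4, "z": -0.4, "jaw": 5},
    {"rx": 0, "ry": 0, "rz": 0, "x": 0, "y": 4.3, "z": -0.7, "jaw": 5},
  ],
)

```text
t: 4.9
ee_pos: [0.6585, 0.1748, 0.1591]
tcp_rot: [-0.244, 0.659, 0.239, 0.67]
contact_force: [18.6, -2.5, -6.0]
gripper_width: 0.0131
```

```bash
python3 - <<'E'
from h import *
s=manip.read_state(); print(s['t'],s['ee_pos'],s['contact_force'],s['torque'],s['gripper_width'])
p=s['ee_pos'][:2]-np.array([.611,.125]); print(np.hypot(*p),np.degrees(np.arctan2(p[1],p[0])))
E
```

```text
4.9 [0.658539   0.17483121 0.15909989] [18.62846267 -2.53485798 -5.95312438] [-0.11065955 -2.63135423  0.3213007 ] 0.013102867724774094
0.0688702095690194 46.34856194958377
```

Request:
arm_command(
  commands=[
    {"rx": 0, "ry": 0, "rz": 0, "x": 0, "y": 3, "z": 0.9, "jaw": 5},
    {"rx": 0, "ry": 0, "rz": 0, "x": 0, "y": 3, "z": -0.1, "jaw": 5},
    {"rx": 0, "ry": 0, "rz": 0, "x": 0, "y": 2.9, "z": -0.6, "jaw": 5},
    {"rx": 0, "ry": 0, "rz": 0, "x": 0, "y": 2.9, "z": -0.8, "jaw": 5},
  ],
)

```text
t: 5.3
ee_pos: [0.6497, 0.183, 0.159]
tcp_rot: [-0.244, 0.66, 0.239, 0.669]
contact_force: [15.6, -6.5, -3.4]
gripper_width: 0.0131
```

Request:
arm_command(
  commands=[
    {"rx": 0, "ry": 0, "rz": 0, "x": 0, "y": 1.4, "z": -0.4, "jaw": 5},
    {"rx": 0, "ry": 0, "rz": 0, "x": 0, "y": 1.4, "z": -0.4, "jaw": 5},
  ],
)

```text
t: 5.5
ee_pos: [0.6474, 0.1846, 0.159]
tcp_rot: [-0.244, 0.66, 0.239, 0.669]
contact_force: [15.3, -6.5, -3.5]
gripper_width: 0.0127
```

```bash
python3 - <<'E'
from h import *
s=manip.read_state(); F=s['contact_force']; g=s['ee_pos']+R.from_quat(s['tcp_rot']).apply([.054,0,0])
print(s['t'],s['ee_pos'],g,F)
for pv in ([.611,.125],[.613,.128]):
    p=g[:2]-pv; a=np.arctan2(p[1],p[0]); print(np.hypot(*p),np.degrees(a),'Ft',-F[0]*np.sin(a)+F[1]*np.cos(a),'Fr',F[0]*np.cos(a)+F[1]*np.sin(a))
E
```

```text
5.5 [0.64742923 0.18459162 0.15897206] [0.64818561 0.18445474 0.10497753] [15.28902672 -6.46095785 -3.53941074]
0.07012585782828074 57.976330715758806 Ft -16.388531162703053 Fr 2.629517224732826
0.06652191401993077 58.06663839650955 Ft -16.39265536058994 Fr 2.6036829175184906
```

Request:
arm_command(
  commands=[
    {"rx": 0, "ry": 0, "rz": 0, "x": 0, "y": 0.9, "z": -0.3, "jaw": 5},
    {"rx": 0, "ry": 0, "rz": 0, "x": 0, "y": 0.9, "z": -0.3, "jaw": 5},
  ],
)

```text
t: 5.7
ee_pos: [0.6459, 0.1856, 0.159]
tcp_rot: [-0.244, 0.66, 0.239, 0.669]
contact_force: [14.7, -5.0, -3.5]
gripper_width: 0.0132
```

Request:
arm_command(
  commands=[
    {"rx": 0, "ry": 0, "rz": 0, "x": 0, "y": 0.9, "z": -0.4, "jaw": 5},
    {"rx": 0, "ry": 0, "rz": 0, "x": 0, "y": 0.9, "z": -0.4, "jaw": 5},
  ],
)

```text
t: 5.9
ee_pos: [0.6443, 0.1865, 0.159]
tcp_rot: [-0.244, 0.66, 0.239, 0.669]
contact_force: [18.2, -6.4, -5.5]
gripper_width: 0.0131
```

Request:
arm_command(
  commands=[
    {"rx": 0, "ry": 0, "rz": 0, "x": 0, "y": 0.9, "z": -0.4, "jaw": 5},
  ],
)

```text
t: 6.0
ee_pos: [0.6441, 0.1865, 0.159]
tcp_rot: [-0.245, 0.659, 0.239, 0.67]
contact_force: [21.4, -6.1, -6.4]
gripper_width: 0.0131
```

```bash
cat > g.py <<'E'
from h import *
s=manip.read_state(); F=s['contact_force']; g=s['ee_pos']+R.from_quat(s['tcp_rot']).apply([.054,0,0])
p=g[:2]-[.613,.128]; a=np.arctan2(p[1],p[0]); print(s['t'],g.round(4),F.round(1),np.hypot(*p),np.degrees(a),'Ft',-F[0]*np.sin(a)+F[1]*np.cos(a),'Fr',F[0]*np.cos(a)+F[1]*np.sin(a))
E
python3 g.py
```

```text
6.0 [0.6451 0.1863 0.105 ] [21.4 -6.1 -6.4] 0.06657536694134086 61.21414535303995 Ft -21.66229730010765 Fr 4.956677436596182
```

```bash
python3 - <<'E'
from h import *
a,da=manip.get_image('top'); b,db=manip.get_image('scene'); w,dw=manip.get_image('wrist')
np.savez('pics/s2.npz',top=a,scene=b,dt=da,ds=db)
A=cv2.resize(a[130:280,180:340],(400,375),interpolation=cv2.INTER_CUBIC); B=cv2.resize(b[180:340,230:390],(400,400),interpolation=cv2.INTER_CUBIC)[:375]
cv2.imwrite('pics/c2.png',np.hstack([A,B])[:,:,::-1])
E
```

```text
(no output)
```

View pics/c2.png

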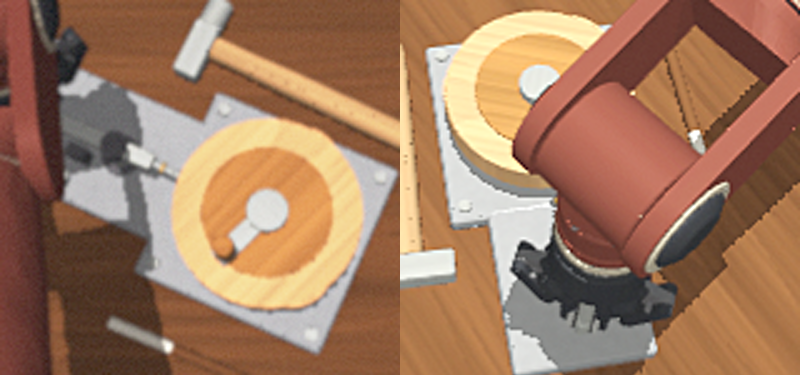

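The top crop shows the pointer tip near the rim at about (178,180). The arm line from pivot (115,150) to tip still points about 3–4° short of the hub at (268,210). I'll press on gently; below about 30 N the stop cannot be bent far.

Request:
arm_command(
  commands=[
    {"rx": 0, "ry": 0, "rz": 0, "x": 0, "y": 0.7, "z": -0.2, "jaw": 5},
  ],
)

```text
t: 6.25
ee_pos: [0.644, 0.1866, 0.1591]
tcp_rot: [-0.245, 0.659, 0.238, 0.67]
contact_force: [23.8, -8.4, -7.5]
gripper_width: 0.0132
```

Request:
arm_command(
  commands=[
    {"rx": 0, "ry": 0, "rz": 0, "x": 0, "y": 0.5, "z": -0.2, "jaw": 5},
  ],
)

```text
t: 6.35
ee_pos: [0.644, 0.1866, 0.1591]
tcp_rot: [-0.245, 0.658, 0.238, 0.671]
contact_force: [24.8, -8.6, -8.5]
gripper_width: 0.0126
```

```bash
python3 g.py
```

```text
6.35 [0.645  0.1864 0.1051] [24.8 -8.6 -8.5] 0.0665931293203257 61.25716065396671 Ft -25.878648642038094 Fr 4.377426303846009
```

```bash
python3 - <<'E'
from h import *
z=np.load('pics/s2.npz'); d=z['dt']
def pt(u,v,h=None):
    u=180+u/2.5;v=130+v/2.5; q=atdepth('top',[[u,v]],[d[int(round(v)),int(round(u))]])[0]
    return (onplane('top',[[u,v]],h)[0] if h else q)
for k,u,v in (('pivot',115,150),('arm',145,162),('arm2',160,170),('tip',178,180),('hub',268,210)): print(k,pt(u,v).round(4))
for k,a,b,h in (('plateedge',(85,70),(205,120),.02),('bigplate top',(218,95),(398,172),.02),('bigplate bot',(135,268),(318,352),.02),('arm',(125,155),(165,173),.06),('piv-hub',(115,150),(268,210),.08)):
    A,B=pt(*a,h),pt(*b,h); t=A-B; print(k,A.round(3),B.round(3),np.degrees(np.arctan2(t[1],t[0])).round(2))
E
```

```text
pivot [0.6048 0.12   0.0764]
arm [0.5942 0.0918 0.0709]
arm2 [0.5881 0.0782 0.0622]
tip [0.5766 0.06   0.072 ]
hub [ 0.545  -0.0252  0.0913]
plateedge [0.7   0.161 0.02 ] [0.647 0.038 0.02 ] 66.85
bigplate top [0.673 0.025 0.02 ] [ 0.594 -0.155  0.02 ] 66.25
bigplate bot [0.498 0.106 0.02 ] [ 0.416 -0.074  0.02 ] 65.57
arm [0.603 0.113 0.06 ] [0.586 0.074 0.06 ] 65.58
piv-hub [0.604 0.119 0.08 ] [ 0.547 -0.025  0.08 ] 68.37
```

Request:
arm_command(
  commands=[
    {"rx": 0, "ry": 0, "rz": 0, "x": 0, "y": 0, "z": 0, "jaw": 30},
    {"rx": 0, "ry": 0, "rz": 0, "x": 0, "y": 0, "z": 0, "jaw": 60},
    {"rx": 0, "ry": 0, "rz": 0, "x": 0, "y": 0, "z": 0, "jaw": 60},
    {"rx": 0, "ry": 0, "rz": 0, "x": -30, "y": 0, "z": 0, "jaw": 60},
    {"rx": 0, "ry": 0, "rz": 0, "x": -45, "y": 0, "z": 0, "jaw": 85},
    {"rx": 0, "ry": 0, "rz": 0, "x": -45, "y": -20, "z": -30, "jaw": 85},
    {"rx": 0, "ry": 0, "rz": 0, "x": -30, "y": -25, "z": -30, "jaw": 85},
    {"rx": 0, "ry": 0, "rz": 0, "x": -20, "y": -20, "z": -30, "jaw": 85},
    {"rx": 0, "ry": 0, "rz": 0, "x": 0, "y": -4, "z": -25, "jaw": 85},
    {"rx": 0, "ry": 0, "rz": 0, "x": 0, "y": 0, "z": 0, "jaw": 85},
  ],
)

```text
t: 7.35
ee_pos: [0.5941, 0.0656, 0.322]
tcp_rot: [-0.241, 0.664, 0.241, 0.665]
contact_force: [1.2, 0.5, -0.6]
gripper_width: 0.0853
```

```bash
python3 - <<'E'
from h import *
s=manip.read_state(); print(s['ee_pos'],s['contact_force'])
c=manip.get_calibration('wrist'); im,d=manip.get_image('wrist'); np.savez('pics/w3.npz',im=im,d=d,**{k:c[k] for k in c}); cv2.imwrite('pics/w3.png',cv2.resize(im[:360],(800,514),interpolation=cv2.INTER_CUBIC)[:,:,::-1])
E
```

```text
[0.59409869 0.06559549 0.3220127 ] [ 1.18033739  0.45803647 -0.57484305]
```

View pics/w3.png

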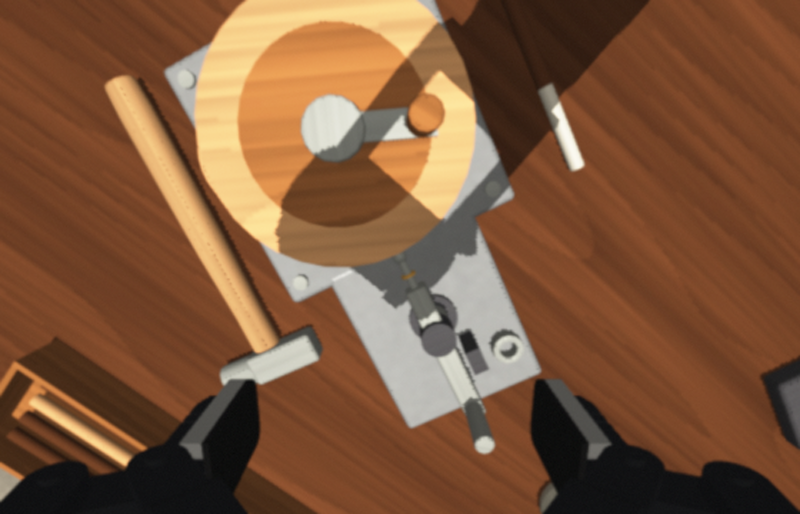

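```bash
python3 - <<'E'
from h import *
z=np.load('pics/w3.npz'); c={k:z[k] for k in ('cx','cy','k1','fovy','position','orientation')}; d=z['d']; k=560/800
def P(u,v,h=None):
    uv=[[u*k,v*k]]; return (onplane('wrist',uv,h,c) if h else atdepth('wrist',uv,[np.median(d[int(v*k)-1:int(v*k)+2,int(u*k)-1:int(u*k)+2])],c))[0]
for n,u,v in (('knob',426,112),('hub',333,128),('rod',403,262),('rod2',412,282),('arm',422,302),('cap',437,338),('armtail',455,372),('tail2',466,395),('post',484,445),('stop',470,340)): print(n,P(u,v).round(4))
ang=lambda a,b:np.degrees(np.arctan2(*(a-b)[1::-1])).round(2)
print('edges',ang(P(412,425,.02),P(340,290,.02)),ang(P(540,370,.02),P(482,228,.02)))
print('post-cap',ang(P(484,445,.12),P(437,338,.076)),'post-hub',ang(P(484,445,.12),P(333,128,.09)),'cap-hub',ang(P(437,338,.076),P(333,128,.09)),'rod',ang(P(412,282,.06),P(403,262,.06)))
# lumps
vv,uu=np.mgrid[0:420,0:560]; q=atdepth('wrist',np.c_[uu.ravel(),vv.ravel()],d.ravel(),c); c0=P(333,128)[:2]
for it in range(3):
    m=(np.abs(q[:,2]-.0765)<.003)&(np.hypot(*(q[:,:2]-c0).T)<.1); p=q[m,:2]-c0
    an=np.degrees(np.arctan2(p[:,1],p[:,0]));rr=np.hypot(*p.T)
    bins=range(-180,180,6); rm=np.array([rr[(an>=b)&(an<b+6)].max() if ((an>=b)&(an<b+6)).any() else 0 for b in bins])
    b=np.radians(np.array(bins)+3); ok=(rm>.085)&(rm<.0915); sol=np.linalg.lstsq(np.c_[np.cos(b[ok]),np.sin(b[ok]),np.ones(ok.sum())],rm[ok],rcond=None)[0]; c0=c0+sol[:2]
print('centre',c0,sol[2],np.median(q[m,2])); print([(x+3,round(y*1000,1)) for x,y in zip(bins,rm)])
E
```

```text
knob [0.508  0.0151 0.1339]
hub [ 0.5461 -0.0234  0.0904]
rod [0.5862 0.067  0.0636]
rod2 [0.5933 0.0816 0.0636]
arm [0.5988 0.0955 0.0705]
cap [0.6111 0.12   0.0772]
armtail [0.6243 0.1503 0.0713]
tail2 [0.6334 0.1699 0.0706]
post [0.6384 0.1808 0.1209]
stop [0.604  0.1537 0.0393]
edges 65.63 64.76
post-cap 65.93 post-hub 65.68 cap-hub 65.57 rod 64.0
centre [ 0.54655924 -0.0245241 ] 0.08987768673118675 0.07662220090198593
[(-177, np.float64(90.0)), (-171, np.float64(87.7)), (-165, np.float64(83.0)), (-159, np.float64(78.6)), (-153, np.float64(75.9)), (-147, np.float64(74.1)), (-141, np.float64(73.1)), (-135, np.float64(73.7)), (-129, np.float64(75.4)), (-123, np.float64(77.6)), (-117, np.float64(81.1)), (-111, np.float64(86.3)), (-105, np.float64(90.0)), (-99, np.float64(90.8)), (-93, np.float64(90.5)), (-87, np.float64(90.7)), (-81, np.float64(89.8)), (-75, np.float64(90.2)), (-69, np.float64(90.7)), (-63, np.float64(90.0)), (-57, np.float64(89.7)), (-51, np.float64(90.1)), (-45, np.float64(90.5)), (-39, np.float64(92.0)), (-33, np.float64(92.3)), (-27, np.float64(91.4)), (-21, np.float64(90.2)), (-15, np.float64(89.4)), (-9, np.float64(89.1)), (-3, np.float64(89.9)), (3, np.float64(89.5)), (9, np.float64(90.1)), (15, np.float64(89.5)), (21, np.float64(89.9)), (27, np.float64(89.6)), (33, np.float64(89.9)), (39, np.float64(89.5)), (45, np.float64(90.0)), (51, np.float64(89.6)), (57, np.float64(89.9)), (63, np.float64(89.5)), (69, np.float64(90.0)), (75, np.float64(89.6)), (81, np.float64(89.9)), (87, np.float64(89.6)), (93, np.float64(89.8)), (99, np.float64(90.0)), (105, np.float64(89.8)), (111, np.float64(90.1)), (117, np.float64(89.7)), (123, np.float64(90.0)), (129, np.float64(89.9)), (135, np.float64(90.2)), (141, np.float64(90.1)), (147, np.float64(90.3)), (153, np.float64(90.2)), (159, np.float64(90.2)), (165, np.float64(90.1)), (171, np.float64(90.2)), (177, np.float64(90.0))]
```

The wrist view shows the post over the end of the stand, with the arm line from pivot (437,338) to post (484,445). Arm and stand directions agree to about 0.3°, so the arm is home. The wheel's knob is at 134° and the high spot shows near -157°, so the wheel needs about 137° clockwise. Now I grip the knob.

Request:
arm_command(
  commands=[
    {"rx": 0, "ry": 0, "rz": 0, "x": 0, "y": 8, "z": -40, "jaw": 70},
    {"rx": 0, "ry": 0, "rz": 0, "x": 0, "y": 5, "z": -38, "jaw": 70},
    {"rx": 0, "ry": 0, "rz": 0, "x": 10, "y": 4, "z": -20, "jaw": 70},
    {"rx": 0, "ry": 0, "rz": 0, "x": 40, "y": 0, "z": 0, "jaw": 70},
    {"rx": 0, "ry": 0, "rz": 0, "x": 45, "y": 0, "z": 0, "jaw": 70},
    {"rx": 0, "ry": 0, "rz": 0, "x": 35, "y": 0, "z": 0, "jaw": 70},
    {"rx": 0, "ry": 0, "rz": 0, "x": 20, "y": 0, "z": 0, "jaw": 70},
    {"rx": 0, "ry": 0, "rz": 0, "x": 0, "y": 0, "z": 0, "jaw": 40},
    {"rx": 0, "ry": 0, "rz": 0, "x": 0, "y": 0, "z": 0, "jaw": 30},
  ],
  newtons=35,
)

```text
t: 8.3
ee_pos: [0.5093, 0.018, 0.1708]
tcp_rot: [-0.242, 0.665, 0.242, 0.664]
contact_force: [-0.5, 0.3, -0.2]
gripper_width: 0.042
```

Request:
arm_command(
  commands=[
    {"rx": 0, "ry": 0, "rz": 0, "x": 0, "y": 0, "z": 0, "jaw": 12},
    {"rx": 0, "ry": 0, "rz": 0, "x": 0, "y": 0, "z": 0, "jaw": 12},
    {"rx": 0, "ry": 0, "rz": 0, "x": 0, "y": 0, "z": 0, "jaw": 12},
    {"rx": 0, "ry": 0, "rz": 0, "x": 0, "y": 0, "z": 0, "jaw": 12},
    {"rx": 0, "ry": 0, "rz": 0, "x": 0, "y": 0, "z": 0, "jaw": 12},
  ],
)

```text
t: 8.8
ee_pos: [0.5107, 0.017, 0.1731]
tcp_rot: [-0.243, 0.663, 0.241, 0.666]
contact_force: [2.3, -1.0, 5.7]
gripper_width: 0.0191
```

```bash
python3 - <<'E'
from h import *
s=manip.read_state(); print(s['t'],s['ee_pos'],s['contact_force'],s['gripper_width'])
C=np.array([.5465,-.0235]); g=s['ee_pos']+R.from_quat(s['tcp_rot']).apply([.054,0,0]); p=g[:2]-C; a=np.degrees(np.arctan2(p[1],p[0])); print(g,np.hypot(*p),a)
for r in arc(C,.055,a,a-120,40,130).round(1).reshape(4,10,2).tolist(): print(r)
E
```

```text
8.8 [0.51073334 0.01703364 0.17309484] [ 2.33720256 -0.96727867  5.70689892] 0.019050274209582246
[0.5109915  0.01700265 0.11909547] 0.05386388537384283 131.24090243221852
[[-0.0, 2.9], [-0.2, 2.9], [-0.3, 2.9], [-0.5, 2.8], [-0.6, 2.8], [-0.8, 2.8], [-0.9, 2.7], [-1.0, 2.7], [-1.2, 2.6], [-1.3, 2.6]]
[[-1.5, 2.5], [-1.6, 2.4], [-1.7, 2.3], [-1.8, 2.2], [-1.9, 2.1], [-2.0, 2.0], [-2.1, 1.9], [-2.2, 1.8], [-2.3, 1.7], [-2.4, 1.6]]
[[-2.5, 1.4], [-2.6, 1.3], [-2.6, 1.2], [-2.7, 1.0], [-2.7, 0.9], [-2.8, 0.7], [-2.8, 0.6], [-2.8, 0.4], [-2.9, 0.3], [-2.9, 0.1]]
[[-2.9, -0.0], [-2.9, -0.2], [-2.9, -0.3], [-2.8, -0.5], [-2.8, -0.6], [-2.8, -0.8], [-2.7, -0.9], [-2.7, -1.0], [-2.6, -1.2], [-2.6, -1.3]]
```

Request:
arm_command(
  commands=[
    {"rx": 0, "ry": 0, "rz": 0, "x": 0, "y": 0, "z": 2.9, "jaw": 12},
    {"rx": 0, "ry": 0, "rz": 0, "x": 0, "y": -0.2, "z": 2.9, "jaw": 12},
    {"rx": 0, "ry": 0, "rz": 0, "x": 0, "y": -0.3, "z": 2.9, "jaw": 12},
    {"rx": 0, "ry": 0, "rz": 0, "x": 0, "y": -0.5, "z": 2.8, "jaw": 12},
    {"rx": 0, "ry": 0, "rz": 0, "x": 0, "y": -0.6, "z": 2.8, "jaw": 12},
    {"rx": 0, "ry": 0, "rz": 0, "x": 0, "y": -0.8, "z": 2.8, "jaw": 12},
    {"rx": 0, "ry": 0, "rz": 0, "x": 0, "y": -0.9, "z": 2.7, "jaw": 12},
    {"rx": 0, "ry": 0, "rz": 0, "x": 0, "y": -1.0, "z": 2.7, "jaw": 12},
    {"rx": 0, "ry": 0, "rz": 0, "x": 0, "y": -1.2, "z": 2.6, "jaw": 12},
    {"rx": 0, "ry": 0, "rz": 0, "x": 0, "y": -1.3, "z": 2.6, "jaw": 12},
  ],
)

```text
t: 9.8
ee_pos: [0.5348, 0.0305, 0.173]
tcp_rot: [-0.241, 0.665, 0.242, 0.664]
contact_force: [-6.3, 2.3, 11.7]
gripper_width: 0.0188
```

Request:
arm_command(
  commands=[
    {"rx": 0, "ry": 0, "rz": 0, "x": 0, "y": -1.5, "z": 2.5, "jaw": 12},
    {"rx": 0, "ry": 0, "rz": 0, "x": 0, "y": -1.6, "z": 2.4, "jaw": 12},
    {"rx": 0, "ry": 0, "rz": 0, "x": 0, "y": -1.7, "z": 2.3, "jaw": 12},
    {"rx": 0, "ry": 0, "rz": 0, "x": 0, "y": -1.8, "z": 2.2, "jaw": 12},
    {"rx": 0, "ry": 0, "rz": 0, "x": 0, "y": -1.9, "z": 2.1, "jaw": 12},
    {"rx": 0, "ry": 0, "rz": 0, "x": 0, "y": -2.0, "z": 2.0, "jaw": 12},
    {"rx": 0, "ry": 0, "rz": 0, "x": 0, "y": -2.1, "z": 1.9, "jaw": 12},
    {"rx": 0, "ry": 0, "rz": 0, "x": 0, "y": -2.2, "z": 1.8, "jaw": 12},
    {"rx": 0, "ry": 0, "rz": 0, "x": 0, "y": -2.3, "z": 1.7, "jaw": 12},
    {"rx": 0, "ry": 0, "rz": 0, "x": 0, "y": -2.4, "z": 1.6, "jaw": 12},
  ],
)

```text
t: 10.8
ee_pos: [0.5634, 0.0304, 0.1731]
tcp_rot: [-0.24, 0.664, 0.244, 0.665]
contact_force: [-1.7, 8.7, 10.9]
gripper_width: 0.019
```

```bash
cat > k.py <<'E'
from h import *
def rep(C=np.array([.5465,-.0235])):
    s=manip.read_state(); F=s['contact_force']; g=s['ee_pos']+R.from_quat(s['tcp_rot']).apply([.054,0,0])
    p=g[:2]-C; a=np.arctan2(p[1],p[0]); print(round(s['t'],2),g.round(4),'r %.4f a %.1f'%(np.hypot(*p),np.degrees(a)),'F',F.round(1),'Ft %.1f Fr %.1f'%(-F[0]*np.sin(a)+F[1]*np.cos(a),F[0]*np.cos(a)+F[1]*np.sin(a)))
if __name__=='__main__': rep()
E
python3 k.py
```

```text
10.8 [0.5635 0.0307 0.1191] r 0.0568 a 72.6 F [-1.7  8.7 10.9] Ft 4.3 Fr 7.8
```

```bash
python3 - <<'E'
from h import *
C=np.array([.549,-.0225])
print(arc(C,.055,75,30,15,130).round(1).tolist())
print(arc(C,.055,30,-35,52,130).round(2).reshape(13,4,2)[:,[0,3]].mean(1).round(2).tolist())
E
```

```text
[[-2.4, 1.6], [-2.5, 1.5], [-2.6, 1.3], [-2.6, 1.2], [-2.7, 1.1], [-2.7, 0.9], [-2.8, 0.8], [-2.8, 0.6], [-2.8, 0.5], [-2.9, 0.3], [-2.9, 0.2], [-2.9, 0.0], [-2.9, -0.1], [-2.9, -0.3], [-2.8, -0.4]]
[[-1.17, -0.26], [-1.14, -0.36], [-1.1, -0.46], [-1.06, -0.55], [-1.01, -0.64], [-0.96, -0.73], [-0.88, -0.81], [-0.81, -0.88], [-0.73, -0.96], [-0.64, -1.01], [-0.55, -1.06], [-0.46, -1.1], [-0.36, -1.14]]
```

Request:
arm_command(
  commands=[
    {"rx": 0, "ry": 0, "rz": 0, "x": 0, "y": -1.5, "z": 2.8, "jaw": 12},
    {"rx": 0, "ry": 0, "rz": 0, "x": 0, "y": -2.5, "z": 1.5, "jaw": 12},
    {"rx": 0, "ry": 0, "rz": 0, "x": 0, "y": -2.6, "z": 1.3, "jaw": 12},
    {"rx": 0, "ry": 0, "rz": 0, "x": 0, "y": -2.6, "z": 1.2, "jaw": 12},
    {"rx": 0, "ry": 0, "rz": 0, "x": 0, "y": -2.7, "z": 1.1, "jaw": 12},
    {"rx": 0, "ry": 0, "rz": 0, "x": 0, "y": -2.7, "z": 0.9, "jaw": 12},
    {"rx": 0, "ry": 0, "rz": 0, "x": 0, "y": -2.8, "z": 0.8, "jaw": 12},
    {"rx": 0, "ry": 0, "rz": 0, "x": 0, "y": -2.8, "z": 0.6, "jaw": 12},
    {"rx": 0, "ry": 0, "rz": 0, "x": 0, "y": -2.8, "z": 0.5, "jaw": 12},
  ],
)

```text
t: 11.7
ee_pos: [0.5864, 0.0185, 0.173]
tcp_rot: [-0.241, 0.664, 0.243, 0.665]
contact_force: [-2.3, 2.9, 10.6]
gripper_width: 0.019
```

Request:
arm_command(
  commands=[
    {"rx": 0, "ry": 0, "rz": 0, "x": 0, "y": -2.9, "z": 0.3, "jaw": 12},
    {"rx": 0, "ry": 0, "rz": 0, "x": 0, "y": -2.9, "z": 0.2, "jaw": 12},
    {"rx": 0, "ry": 0, "rz": 0, "x": 0, "y": -2.9, "z": 0, "jaw": 12},
    {"rx": 0, "ry": 0, "rz": 0, "x": 0, "y": -2.9, "z": -0.1, "jaw": 12},
    {"rx": 0, "ry": 0, "rz": 0, "x": 0, "y": -2.9, "z": -0.3, "jaw": 12},
    {"rx": 0, "ry": 0, "rz": 0, "x": 0, "y": -2.8, "z": -0.4, "jaw": 12},
  ],
)

```text
t: 12.3
ee_pos: [0.5973, 0.005, 0.173]
tcp_rot: [-0.241, 0.664, 0.243, 0.665]
contact_force: [-1.5, 3.5, 9.8]
gripper_width: 0.0193
```

Request:
arm_command(
  commands=[
    {"rx": 0, "ry": 0, "rz": 0, "x": 0, "y": -1.17, "z": -0.26, "jaw": 12},
    {"rx": 0, "ry": 0, "rz": 0, "x": 0, "y": -1.17, "z": -0.26, "jaw": 12},
    {"rx": 0, "ry": 0, "rz": 0, "x": 0, "y": -1.17, "z": -0.26, "jaw": 12},
    {"rx": 0, "ry": 0, "rz": 0, "x": 0, "y": -1.17, "z": -0.26, "jaw": 12},
  ],
)

```text
t: 12.7
ee_pos: [0.5995, 0.0008, 0.1731]
tcp_rot: [-0.241, 0.664, 0.243, 0.665]
contact_force: [-1.8, 3.4, 9.5]
gripper_width: 0.0188
```

Request:
arm_command(
  commands=[
    {"rx": 0, "ry": 0, "rz": 0, "x": 0, "y": -1.14, "z": -0.36, "jaw": 12},
    {"rx": 0, "ry": 0, "rz": 0, "x": 0, "y": -1.14, "z": -0.36, "jaw": 12},
    {"rx": 0, "ry": 0, "rz": 0, "x": 0, "y": -1.14, "z": -0.36, "jaw": 12},
    {"rx": 0, "ry": 0, "rz": 0, "x": 0, "y": -1.14, "z": -0.36, "jaw": 12},
  ],
)

```text
t: 13.1
ee_pos: [0.6014, -0.0036, 0.1731]
tcp_rot: [-0.241, 0.664, 0.243, 0.665]
contact_force: [-1.7, 3.4, 10.1]
gripper_width: 0.0193
```

Request:
arm_command(
  commands=[
    {"rx": 0, "ry": 0, "rz": 0, "x": 0, "y": -1.1, "z": -0.46, "jaw": 12},
    {"rx": 0, "ry": 0, "rz": 0, "x": 0, "y": -1.1, "z": -0.46, "jaw": 12},
    {"rx": 0, "ry": 0, "rz": 0, "x": 0, "y": -1.1, "z": -0.46, "jaw": 12},
    {"rx": 0, "ry": 0, "rz": 0, "x": 0, "y": -1.1, "z": -0.46, "jaw": 12},
  ],
)

```text
t: 13.5
ee_pos: [0.6028, -0.0082, 0.1731]
tcp_rot: [-0.241, 0.664, 0.243, 0.665]
contact_force: [-2.0, 3.2, 8.7]
gripper_width: 0.0187
```

Request:
arm_command(
  commands=[
    {"rx": 0, "ry": 0, "rz": 0, "x": 0, "y": -1.06, "z": -0.55, "jaw": 12},
    {"rx": 0, "ry": 0, "rz": 0, "x": 0, "y": -1.06, "z": -0.55, "jaw": 12},
    {"rx": 0, "ry": 0, "rz": 0, "x": 0, "y": -1.06, "z": -0.55, "jaw": 12},
    {"rx": 0, "ry": 0, "rz": 0, "x": 0, "y": -1.06, "z": -0.55, "jaw": 12},
  ],
)

```text
t: 13.9
ee_pos: [0.6038, -0.0126, 0.173]
tcp_rot: [-0.241, 0.664, 0.243, 0.665]
contact_force: [-2.4, 5.5, 9.7]
gripper_width: 0.0192
```

Request:
arm_command(
  commands=[
    {"rx": 0, "ry": 0, "rz": 0, "x": 0, "y": -1.01, "z": -0.64, "jaw": 12},
    {"rx": 0, "ry": 0, "rz": 0, "x": 0, "y": -1.01, "z": -0.64, "jaw": 12},
    {"rx": 0, "ry": 0, "rz": 0, "x": 0, "y": -1.01, "z": -0.64, "jaw": 12},
    {"rx": 0, "ry": 0, "rz": 0, "x": 0, "y": -1.01, "z": -0.64, "jaw": 12},
  ],
)

```text
t: 14.3
ee_pos: [0.6043, -0.0159, 0.1731]
tcp_rot: [-0.24, 0.663, 0.244, 0.665]
contact_force: [-2.6, 11.0, 10.3]
gripper_width: 0.0189
```

```bash
sed -i 's/\[.5465,-.0235\]/[.549,-.0225]/' k.py; python3 k.py
```

```text
14.3 [ 0.6043 -0.0155  0.1191] r 0.0557 a 7.2 F [-2.6 11.  10.3] Ft 11.2 Fr -1.2
```

The force stays level at about 3.3 N and then rises to 11 N on the climb, close to where it was expected. I'll carry on across the top.

Request:
arm_command(
  commands=[
    {"rx": 0, "ry": 0, "rz": 0, "x": 0, "y": -0.96, "z": -0.73, "jaw": 12},
    {"rx": 0, "ry": 0, "rz": 0, "x": 0, "y": -0.96, "z": -0.73, "jaw": 12},
  ],
)

```text
t: 14.5
ee_pos: [0.6045, -0.0177, 0.1731]
tcp_rot: [-0.239, 0.663, 0.245, 0.666]
contact_force: [-1.6, 12.5, 10.5]
gripper_width: 0.0192
```

Request:
arm_command(
  commands=[
    {"rx": 0, "ry": 0, "rz": 0, "x": 0, "y": -0.96, "z": -0.73, "jaw": 12},
    {"rx": 0, "ry": 0, "rz": 0, "x": 0, "y": -0.96, "z": -0.73, "jaw": 12},
  ],
)

```text
t: 14.7
ee_pos: [0.6046, -0.0197, 0.1731]
tcp_rot: [-0.239, 0.663, 0.245, 0.666]
contact_force: [-2.5, 14.5, 10.6]
gripper_width: 0.0191
```

Request:
arm_command(
  commands=[
    {"rx": 0, "ry": 0, "rz": 0, "x": 0, "y": -0.88, "z": -0.81, "jaw": 12},
    {"rx": 0, "ry": 0, "rz": 0, "x": 0, "y": -0.88, "z": -0.81, "jaw": 12},
  ],
)

```text
t: 14.9
ee_pos: [0.6046, -0.0218, 0.1731]
tcp_rot: [-0.239, 0.663, 0.245, 0.666]
contact_force: [-1.5, 15.2, 9.8]
gripper_width: 0.0189
```

Request:
arm_command(
  commands=[
    {"rx": 0, "ry": 0, "rz": 0, "x": 0, "y": -0.88, "z": -0.81, "jaw": 12},
    {"rx": 0, "ry": 0, "rz": 0, "x": 0, "y": -0.88, "z": -0.81, "jaw": 12},
  ],
)

```text
t: 15.1
ee_pos: [0.6046, -0.0241, 0.173]
tcp_rot: [-0.239, 0.663, 0.245, 0.666]
contact_force: [-0.2, 14.6, 10.4]
gripper_width: 0.0193
```

Request:
arm_command(
  commands=[
    {"rx": 0, "ry": 0, "rz": 0, "x": 0, "y": -0.81, "z": -0.88, "jaw": 12},
    {"rx": 0, "ry": 0, "rz": 0, "x": 0, "y": -0.81, "z": -0.88, "jaw": 12},
  ],
)

```text
t: 15.3
ee_pos: [0.6045, -0.0267, 0.1731]
tcp_rot: [-0.239, 0.663, 0.245, 0.666]
contact_force: [-0.3, 13.8, 9.0]
gripper_width: 0.0186
```

Request:
arm_command(
  commands=[
    {"rx": 0, "ry": 0, "rz": 0, "x": 0, "y": -0.81, "z": -0.88, "jaw": 12},
    {"rx": 0, "ry": 0, "rz": 0, "x": 0, "y": -0.81, "z": -0.88, "jaw": 12},
  ],
)

```text
t: 15.5
ee_pos: [0.6042, -0.0295, 0.1731]
tcp_rot: [-0.24, 0.663, 0.244, 0.666]
contact_force: [-0.1, 12.1, 10.1]
gripper_width: 0.0193
```

Request:
arm_command(
  commands=[
    {"rx": 0, "ry": 0, "rz": 0, "x": 0, "y": -0.73, "z": -0.96, "jaw": 12},
    {"rx": 0, "ry": 0, "rz": 0, "x": 0, "y": -0.73, "z": -0.96, "jaw": 12},
  ],
)

```text
t: 15.7
ee_pos: [0.6037, -0.0325, 0.1731]
tcp_rot: [-0.24, 0.663, 0.244, 0.666]
contact_force: [0.2, 9.2, 8.5]
gripper_width: 0.0188
```

Request:
arm_command(
  commands=[
    {"rx": 0, "ry": 0, "rz": 0, "x": 0, "y": -0.73, "z": -0.96, "jaw": 12},
    {"rx": 0, "ry": 0, "rz": 0, "x": 0, "y": -0.73, "z": -0.96, "jaw": 12},
  ],
)

```text
t: 15.9
ee_pos: [0.6031, -0.0356, 0.1731]
tcp_rot: [-0.241, 0.663, 0.243, 0.666]
contact_force: [-1.1, 6.4, 8.5]
gripper_width: 0.0188
```

Request:
arm_command(
  commands=[
    {"rx": 0, "ry": 0, "rz": 0, "x": 0, "y": -0.64, "z": -1.01, "jaw": 12},
    {"rx": 0, "ry": 0, "rz": 0, "x": 0, "y": -0.64, "z": -1.01, "jaw": 12},
  ],
)

```text
t: 16.1
ee_pos: [0.6023, -0.0386, 0.1731]
tcp_rot: [-0.241, 0.664, 0.243, 0.665]
contact_force: [-1.4, 4.1, 9.6]
gripper_width: 0.019
```

Request:
arm_command(
  commands=[
    {"rx": 0, "ry": 0, "rz": 0, "x": 0, "y": -0.64, "z": -1.01, "jaw": 12},
    {"rx": 0, "ry": 0, "rz": 0, "x": 0, "y": -0.64, "z": -1.01, "jaw": 12},
  ],
)

```text
t: 16.3
ee_pos: [0.6015, -0.041, 0.1731]
tcp_rot: [-0.241, 0.664, 0.243, 0.665]
contact_force: [-1.5, 4.2, 9.9]
gripper_width: 0.0193
```

Request:
arm_command(
  commands=[
    {"rx": 0, "ry": 0, "rz": 0, "x": 0, "y": -0.55, "z": -1.06, "jaw": 12},
    {"rx": 0, "ry": 0, "rz": 0, "x": 0, "y": -0.55, "z": -1.06, "jaw": 12},
    {"rx": 0, "ry": 0, "rz": 0, "x": 0, "y": -0.55, "z": -1.06, "jaw": 12},
    {"rx": 0, "ry": 0, "rz": 0, "x": 0, "y": -0.55, "z": -1.06, "jaw": 12},
  ],
)

```text
t: 16.7
ee_pos: [0.5997, -0.0454, 0.1731]
tcp_rot: [-0.241, 0.664, 0.243, 0.665]
contact_force: [-0.3, 4.8, 8.9]
gripper_width: 0.0193
```

```bash
python3 k.py
```

```text
16.7 [ 0.5998 -0.0452  0.1191] r 0.0556 a -24.1 F [-0.3  4.8  8.9] Ft 4.2 Fr -2.3
```

Request:
arm_command(
  commands=[
    {"rx": 0, "ry": 0, "rz": 0, "x": 0, "y": 0.55, "z": 1.06, "jaw": 12},
    {"rx": 0, "ry": 0, "rz": 0, "x": 0, "y": 0.55, "z": 1.06, "jaw": 12},
    {"rx": 0, "ry": 0, "rz": 0, "x": 0, "y": 0.55, "z": 1.06, "jaw": 12},
    {"rx": 0, "ry": 0, "rz": 0, "x": 0, "y": 0.55, "z": 1.06, "jaw": 12},
  ],
)

```text
t: 17.1
ee_pos: [0.6008, -0.0429, 0.173]
tcp_rot: [-0.242, 0.665, 0.241, 0.664]
contact_force: [-6.1, -1.9, 10.4]
gripper_width: 0.019
```

Request:
arm_command(
  commands=[
    {"rx": 0, "ry": 0, "rz": 0, "x": 0, "y": 0.64, "z": 1.01, "jaw": 12},
    {"rx": 0, "ry": 0, "rz": 0, "x": 0, "y": 0.64, "z": 1.01, "jaw": 12},
  ],
)

```text
t: 17.3
ee_pos: [0.6016, -0.0407, 0.173]
tcp_rot: [-0.242, 0.665, 0.241, 0.664]
contact_force: [-4.5, -3.4, 10.5]
gripper_width: 0.0187
```

Request:
arm_command(
  commands=[
    {"rx": 0, "ry": 0, "rz": 0, "x": 0, "y": 0.64, "z": 1.01, "jaw": 12},
    {"rx": 0, "ry": 0, "rz": 0, "x": 0, "y": 0.64, "z": 1.01, "jaw": 12},
  ],
)

```text
t: 17.5
ee_pos: [0.6022, -0.0389, 0.173]
tcp_rot: [-0.243, 0.665, 0.241, 0.664]
contact_force: [-5.3, -6.0, 10.9]
gripper_width: 0.0188
```

Request:
arm_command(
  commands=[
    {"rx": 0, "ry": 0, "rz": 0, "x": 0, "y": 0.73, "z": 0.96, "jaw": 12},
    {"rx": 0, "ry": 0, "rz": 0, "x": 0, "y": 0.73, "z": 0.96, "jaw": 12},
  ],
)

```text
t: 17.7
ee_pos: [0.6027, -0.0373, 0.173]
tcp_rot: [-0.243, 0.666, 0.24, 0.663]
contact_force: [-5.7, -8.4, 10.5]
gripper_width: 0.0189
```

Request:
arm_command(
  commands=[
    {"rx": 0, "ry": 0, "rz": 0, "x": 0, "y": 0.73, "z": 0.96, "jaw": 12},
    {"rx": 0, "ry": 0, "rz": 0, "x": 0, "y": 0.73, "z": 0.96, "jaw": 12},
  ],
)

```text
t: 17.9
ee_pos: [0.6031, -0.0357, 0.173]
tcp_rot: [-0.244, 0.666, 0.24, 0.663]
contact_force: [-4.9, -10.4, 9.8]
gripper_width: 0.019
```

Request:
arm_command(
  commands=[
    {"rx": 0, "ry": 0, "rz": 0, "x": 0, "y": 0.81, "z": 0.88, "jaw": 12},
    {"rx": 0, "ry": 0, "rz": 0, "x": 0, "y": 0.81, "z": 0.88, "jaw": 12},
  ],
)

```text
t: 18.1
ee_pos: [0.6035, -0.0339, 0.173]
tcp_rot: [-0.244, 0.666, 0.239, 0.663]
contact_force: [-5.0, -13.4, 9.7]
gripper_width: 0.019
```

Request:
arm_command(
  commands=[
    {"rx": 0, "ry": 0, "rz": 0, "x": 0, "y": 0.81, "z": 0.88, "jaw": 12},
    {"rx": 0, "ry": 0, "rz": 0, "x": 0, "y": 0.81, "z": 0.88, "jaw": 12},
  ],
)

```text
t: 18.3
ee_pos: [0.6039, -0.032, 0.173]
tcp_rot: [-0.244, 0.666, 0.239, 0.663]
contact_force: [-4.9, -15.1, 8.9]
gripper_width: 0.0192
```

Request:
arm_command(
  commands=[
    {"rx": 0, "ry": 0, "rz": 0, "x": 0, "y": 0.88, "z": 0.81, "jaw": 12},
    {"rx": 0, "ry": 0, "rz": 0, "x": 0, "y": 0.88, "z": 0.81, "jaw": 12},
  ],
)

```text
t: 18.5
ee_pos: [0.6042, -0.0299, 0.1731]
tcp_rot: [-0.245, 0.666, 0.239, 0.663]
contact_force: [-3.9, -13.9, 8.5]
gripper_width: 0.019
```

Request:
arm_command(
  commands=[
    {"rx": 0, "ry": 0, "rz": 0, "x": 0, "y": 0.88, "z": 0.81, "jaw": 12},
    {"rx": 0, "ry": 0, "rz": 0, "x": 0, "y": 0.88, "z": 0.81, "jaw": 12},
  ],
)

```text
t: 18.7
ee_pos: [0.6045, -0.0275, 0.1731]
tcp_rot: [-0.245, 0.666, 0.239, 0.663]
contact_force: [-4.3, -15.4, 7.8]
gripper_width: 0.0189
```

Request:
arm_command(
  commands=[
    {"rx": 0, "ry": 0, "rz": 0, "x": 0, "y": 0.96, "z": 0.73, "jaw": 12},
    {"rx": 0, "ry": 0, "rz": 0, "x": 0, "y": 0.96, "z": 0.73, "jaw": 12},
  ],
)

```text
t: 18.9
ee_pos: [0.6046, -0.0249, 0.173]
tcp_rot: [-0.245, 0.665, 0.239, 0.664]
contact_force: [-1.2, -13.6, 7.2]
gripper_width: 0.0192
```

Request:
arm_command(
  commands=[
    {"rx": 0, "ry": 0, "rz": 0, "x": 0, "y": 0.96, "z": 0.73, "jaw": 12},
    {"rx": 0, "ry": 0, "rz": 0, "x": 0, "y": 0.96, "z": 0.73, "jaw": 12},
  ],
)

```text
t: 19.1
ee_pos: [0.6047, -0.022, 0.1731]
tcp_rot: [-0.244, 0.665, 0.239, 0.664]
contact_force: [-0.8, -11.4, 7.4]
gripper_width: 0.0188
```

Request:
arm_command(
  commands=[
    {"rx": 0, "ry": 0, "rz": 0, "x": 0, "y": 1.01, "z": 0.64, "jaw": 12},
    {"rx": 0, "ry": 0, "rz": 0, "x": 0, "y": 1.01, "z": 0.64, "jaw": 12},
  ],
)

```text
t: 19.3
ee_pos: [0.6045, -0.0189, 0.1731]
tcp_rot: [-0.244, 0.664, 0.24, 0.665]
contact_force: [-0.1, -9.0, 6.8]
gripper_width: 0.019
```

Request:
arm_command(
  commands=[
    {"rx": 0, "ry": 0, "rz": 0, "x": 0, "y": 1.01, "z": 0.64, "jaw": 12},
    {"rx": 0, "ry": 0, "rz": 0, "x": 0, "y": 1.01, "z": 0.64, "jaw": 12},
  ],
)

```text
t: 19.5
ee_pos: [0.6042, -0.0157, 0.1731]
tcp_rot: [-0.243, 0.664, 0.24, 0.665]
contact_force: [0.3, -5.0, 8.4]
gripper_width: 0.0189
```

Request:
arm_command(
  commands=[
    {"rx": 0, "ry": 0, "rz": 0, "x": 0, "y": 1.06, "z": 0.55, "jaw": 12},
    {"rx": 0, "ry": 0, "rz": 0, "x": 0, "y": 1.06, "z": 0.55, "jaw": 12},
  ],
)

```text
t: 19.7
ee_pos: [0.6038, -0.0127, 0.1731]
tcp_rot: [-0.243, 0.664, 0.241, 0.665]
contact_force: [-0.1, -2.8, 8.1]
gripper_width: 0.0187
```

Request:
arm_command(
  commands=[
    {"rx": 0, "ry": 0, "rz": 0, "x": 0, "y": 1.06, "z": 0.55, "jaw": 12},
    {"rx": 0, "ry": 0, "rz": 0, "x": 0, "y": 1.06, "z": 0.55, "jaw": 12},
  ],
)

```text
t: 19.9
ee_pos: [0.6033, -0.0103, 0.1731]
tcp_rot: [-0.243, 0.664, 0.241, 0.665]
contact_force: [0.1, -4.2, 6.6]
gripper_width: 0.0188
```

```bash
python3 k.py
```

```text
19.9 [ 0.6035 -0.0104  0.1191] r 0.0558 a 12.5 F [ 0.1 -4.2  6.6] Ft -4.1 Fr -0.8
```

Both sweeps are mirror images about grasp y ≈ -0.0257, which is a knob angle of -3.3°. That agrees with where the cameras put the high spot. I'll go back to it clockwise.

Request:
arm_command(
  commands=[
    {"rx": 0, "ry": 0, "rz": 0, "x": 0, "y": -1.06, "z": -0.55, "jaw": 12},
    {"rx": 0, "ry": 0, "rz": 0, "x": 0, "y": -1.06, "z": -0.55, "jaw": 12},
    {"rx": 0, "ry": 0, "rz": 0, "x": 0, "y": -1.06, "z": -0.55, "jaw": 12},
    {"rx": 0, "ry": 0, "rz": 0, "x": 0, "y": -1.06, "z": -0.55, "jaw": 12},
    {"rx": 0, "ry": 0, "rz": 0, "x": 0, "y": -1.01, "z": -0.64, "jaw": 12},
    {"rx": 0, "ry": 0, "rz": 0, "x": 0, "y": -1.01, "z": -0.64, "jaw": 12},
    {"rx": 0, "ry": 0, "rz": 0, "x": 0, "y": -1.01, "z": -0.64, "jaw": 12},
    {"rx": 0, "ry": 0, "rz": 0, "x": 0, "y": -1.01, "z": -0.64, "jaw": 12},
  ],
)

```text
t: 20.7
ee_pos: [0.6043, -0.0159, 0.1731]
tcp_rot: [-0.24, 0.663, 0.244, 0.665]
contact_force: [-2.3, 12.1, 10.3]
gripper_width: 0.0192
```

Request:
arm_command(
  commands=[
    {"rx": 0, "ry": 0, "rz": 0, "x": 0, "y": -0.96, "z": -0.73, "jaw": 12},
    {"rx": 0, "ry": 0, "rz": 0, "x": 0, "y": -0.96, "z": -0.73, "jaw": 12},
    {"rx": 0, "ry": 0, "rz": 0, "x": 0, "y": -0.96, "z": -0.73, "jaw": 12},
    {"rx": 0, "ry": 0, "rz": 0, "x": 0, "y": -0.96, "z": -0.73, "jaw": 12},
    {"rx": 0, "ry": 0, "rz": 0, "x": 0, "y": -0.88, "z": -0.81, "jaw": 12},
    {"rx": 0, "ry": 0, "rz": 0, "x": 0, "y": -0.88, "z": -0.81, "jaw": 12},
    {"rx": 0, "ry": 0, "rz": 0, "x": 0, "y": -0.88, "z": -0.81, "jaw": 12},
    {"rx": 0, "ry": 0, "rz": 0, "x": 0, "y": -0.88, "z": -0.81, "jaw": 12},
  ],
)

```text
t: 21.5
ee_pos: [0.6046, -0.0241, 0.1731]
tcp_rot: [-0.239, 0.663, 0.245, 0.666]
contact_force: [-0.8, 15.4, 9.2]
gripper_width: 0.0187
```

```bash
python3 k.py
```

```text
21.5 [ 0.6047 -0.0236  0.1191] r 0.0557 a -1.1 F [-0.8 15.4  9.2] Ft 15.4 Fr -1.1
```

Request:
arm_command(
  commands=[
    {"rx": 0, "ry": 0, "rz": 0, "x": 0, "y": -0.65, "z": -0.7, "jaw": 12},
    {"rx": 0, "ry": 0, "rz": 0, "x": 0, "y": -0.65, "z": -0.7, "jaw": 12},
    {"rx": 0, "ry": 0, "rz": 0, "x": 0, "y": 0, "z": 0, "jaw": 12},
  ],
)

```text
t: 21.8
ee_pos: [0.6045, -0.0266, 0.1731]
tcp_rot: [-0.24, 0.663, 0.244, 0.666]
contact_force: [-1.6, 12.3, 9.1]
gripper_width: 0.0191
```

```bash
python3 k.py
```

```text
21.8 [ 0.6046 -0.0262  0.1191] r 0.0557 a -3.8 F [-1.6 12.3  9.1] Ft 12.2 Fr -2.4
```

Request:
arm_command(
  commands=[
    {"rx": 0, "ry": 0, "rz": 0, "x": 0, "y": 0.8, "z": 0.9, "jaw": 12},
    {"rx": 0, "ry": 0, "rz": 0, "x": 0, "y": 0.8, "z": 0.9, "jaw": 12},
    {"rx": 0, "ry": 0, "rz": 0, "x": 0, "y": 0, "z": 0, "jaw": 12},
  ],
)

```text
t: 22.1
ee_pos: [0.6046, -0.0262, 0.1731]
tcp_rot: [-0.241, 0.664, 0.243, 0.665]
contact_force: [-2.1, 5.1, 9.4]
gripper_width: 0.0192
```

```bash
python3 k.py
```

```text
22.1 [ 0.6047 -0.026   0.1191] r 0.0558 a -3.6 F [-2.1  5.1  9.4] Ft 4.9 Fr -2.4
```

Request:
arm_command(
  commands=[
    {"rx": 0, "ry": 0, "rz": 0, "x": 0, "y": 0.9, "z": 1.0, "jaw": 12},
    {"rx": 0, "ry": 0, "rz": 0, "x": 0, "y": 0, "z": 0, "jaw": 12},
  ],
)

```text
t: 22.3
ee_pos: [0.6046, -0.0259, 0.173]
tcp_rot: [-0.242, 0.664, 0.242, 0.665]
contact_force: [-3.4, 1.3, 9.6]
gripper_width: 0.0193
```

```bash
python3 k.py
```

```text
22.3 [ 0.6046 -0.0258  0.119 ] r 0.0557 a -3.4 F [-3.4  1.3  9.6] Ft 1.1 Fr -3.5
```

Request:
arm_command(
  commands=[
    {"rx": 0, "ry": 0, "rz": 0, "x": 0, "y": 0, "z": 0, "jaw": 25},
    {"rx": 0, "ry": 0, "rz": 0, "x": 0, "y": 0, "z": 0, "jaw": 50},
    {"rx": 0, "ry": 0, "rz": 0, "x": 0, "y": 0, "z": 0, "jaw": 60},
    {"rx": 0, "ry": 0, "rz": 0, "x": -15, "y": 0, "z": 0, "jaw": 60},
    {"rx": 0, "ry": 0, "rz": 0, "x": -40, "y": 0, "z": 0, "jaw": 70},
    {"rx": 0, "ry": 0, "rz": 0, "x": -45, "y": 0, "z": 0, "jaw": 70},
    {"rx": 0, "ry": 0, "rz": 0, "x": -45, "y": 0, "z": 0, "jaw": 70},
    {"rx": 0, "ry": 0, "rz": 0, "x": -20, "y": 0, "z": -10, "jaw": 70},
    {"rx": 0, "ry": 0, "rz": 0, "x": 0, "y": 0, "z": 0, "jaw": 70},
  ],
)

```text
t: 23.2
ee_pos: [0.5978, -0.0335, 0.3425]
tcp_rot: [-0.243, 0.662, 0.24, 0.667]
contact_force: [0.6, -0.4, 1.1]
gripper_width: 0.0697
```

```bash
python3 - <<'E'
from h import *
s=manip.read_state(); print(s['t'],s['ee_pos'],s['contact_force'])
c=manip.get_calibration('wrist'); im,d=manip.get_image('wrist'); np.savez('pics/w4.npz',im=im,d=d,**{k:c[k] for k in c}); cv2.imwrite('pics/w4.png',cv2.resize(im,(784,588),interpolation=cv2.INTER_CUBIC)[:,:,::-1])
E
```

```text
23.2 [ 0.5977841  -0.033511    0.34246884] [ 0.62491638 -0.35954352  1.05524784]
```

View pics/w4.png

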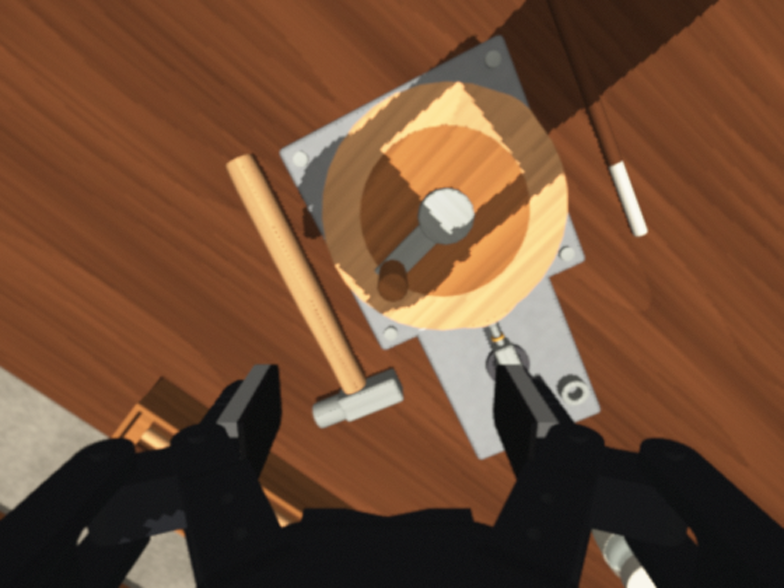

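The whole wheel is in view: hub (446,215), knob (393,280), pointer on the rim at about (492,328). As a last check I measure the rim profile and directions.

```bash
python3 - <<'E'
from h import *
z=np.load('pics/w4.npz'); c={k:z[k] for k in ('cx','cy','k1','fovy','position','orientation')}; d=z['d']
vv,uu=np.mgrid[0:420,0:560]; q=atdepth('wrist',np.c_[uu.ravel(),vv.ravel()],d.ravel(),c); c0=np.array([.5465,-.0235])
bins=np.arange(-180,180,5)
for it in range(4):
    m=(np.abs(q[:,2]-.0765)<.0035)&(np.hypot(*(q[:,:2]-c0).T)<.1); p=q[m,:2]-c0
    an=np.degrees(np.arctan2(p[:,1],p[:,0]));rr=np.hypot(*p.T)
    rm=np.array([rr[(an>=b)&(an<b+5)].max() if ((an>=b)&(an<b+5)).any() else 0 for b in bins])
    b=np.radians(bins+2.5); ok=(rm>.085)&(rm<.0915); sol=np.linalg.lstsq(np.c_[np.cos(b[ok]),np.sin(b[ok]),np.ones(ok.sum())],rm[ok],rcond=None)[0]; c0=c0+sol[:2]
print(c0,sol[2]); e=(rm-sol[2])*1000; print([(x+2.5,round(float(y),1)) for x,y in zip(bins,e) if y>.7])
w=(bins>35)&(bins<92); ww=np.clip(e[w]-.5,0,None); print('high centroid',(ww*(bins[w]+2.5)).sum()/ww.sum())
k=1/1.4
def P(u,v): return atdepth('wrist',[[u*k,v*k]],[d[int(v*k),int(u*k)]],c)[0]
K=P(392,284);print('knob',K,np.degrees(np.arctan2(*(K[:2]-c0)[::-1])))
A,B=onplane('wrist',[[505*k,350*k]],.0705,c)[0],onplane('wrist',[[493*k,330*k]],.0636,c)[0]; print('pointer from axle',np.degrees(np.arctan2(*(B[:2]-c0)[::-1])))
E
```

```text
[ 0.54635951 -0.02443449] 0.08964899199060603
[(np.float64(-177.5), 1.6), (np.float64(-172.5), 1.6), (np.float64(-167.5), 1.3), (np.float64(57.5), 3.0), (np.float64(62.5), 4.1), (np.float64(67.5), 4.8), (np.float64(72.5), 3.8), (np.float64(77.5), 2.5), (np.float64(177.5), 0.7)]
high centroid 66.99924149637253
knob [ 0.59899916 -0.0297041   0.13424281] -5.7166787903711604
pointer from axle 65.42212501898871
```

```bash
python3 -c "
from cell import manip
print(manip.close_job())"
```

```text
the job is handed in; nothing more can be done
None
```

The gauge's pointer is home against its stop, and the wheel stands with its high spot under the pointer. I let go of everything and handed the job in at about 23 s of the 72 s allowed.

- **Gauge:** I gripped the post and swung the arm until it stopped moving and the push rose to about 26 N, then let go. The wrist camera then put the arm within about 0.3° of the line from pivot to axle. While I held it, the tool position read about 5° short of that. I took this as error in my pivot estimate and in the grip, because the camera showed the arm aligned.
- **Feeling for the high spot:** I turned the wheel by the knob across the lump in both directions. The drag was about 3.5 N on the round rim and 15 N on the lump. The two sweeps mirrored each other about a knob angle of -3.3°. I stopped at -3.4°, took the load off and released.
- **Last check:** The camera showed the 4 mm lump centred at 66–67°, with the pointer at 65.4° and the stand's line at 65.7°. So the top is under the pointer to about 1.5°. The lesser lump, about 1.6 mm in that picture, sits well away near -173°.
- **Not matching or not done:**
  - The drag at the top was about 14 N, against some 8 N expected from the stated figures.
  - The camera put the knob about 2° from where the tool did.
  - I judged the lesser lump from the pictures only and did not drag over it.
  - I did not re-measure the other things on the bench. The final picture shows the mallet, brush and spacer lying as before.

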